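Clamp a valve body in the bench fixture

TASK

Take the valve body out of the blue rack and lower it, without dropping it, into the nest of the clamping fixture so that it stands upright on the floor with its brass port through the slotted cheek. The rack and the nest leave different sides of it free, so put it down on the black mat on the way and take it again by the other two sides. Then press the red lever all the way down until its detent holds it, let go, and leave the tape, bottle and wrench where they are.

Things in the scene. Friction and masses are not known exactly. Their poses are not given: they have to be found in the camera images.
- valve: the valve body, a square upright aluminium block 50 x 50 x 96 mm (x, y, z), about 0.55 kg, with a green band near the top. Origin at the centre of its underside, z up. A brass port (diameter 24 mm, sticking out 18 mm, its axis 35 mm above the underside) is on its +x face; above 47 mm all four faces are flat and free to grip
- port_tip (a point): centre of the outer end of the brass port, 43 mm out along the valve body's +x, 35 mm above its underside
- rack: blue stock rack, fixed: plate 80 x 80 mm, 8 mm thick, between two walls 6 mm thick, 60 mm long (x), inner faces at y = +-28 mm, tops 113 mm above the bench; open at both x ends. Origin: centre of its underside. The valve body starts standing on the plate between the walls, port along the rack's +x, so only its +x and -x faces can be gripped there
- mat: black rubber mat 100 x 100 mm, 4 mm thick, fixed flat on the bench, for putting the valve body down. Origin at the centre of its underside
- fixture: clamping fixture, fixed: dark base plate 12 mm thick, 120 mm wide (y), from x = -60 to +145 mm. Origin on the bench under the nest's centre; +x points from the nest to the red lever. The nest lies between two tall cheeks at -y and +y; it is open to -x and +x, so in it the valve body can be held only by the faces that look to the fixture's -x and +x
- nest (a point): centre of the nest's floor, 12 mm above the bench, axes as the fixture's: the valve body's origin belongs here, its +x (port) along the fixture's +y. A low front stop (top 28 mm above the bench) has its face at x = -28 mm
- slot (a point): middle of the slotted cheek's inner face, at its top (fixture x = 0, y = +29 mm, 109 mm above the bench). Both cheeks: grey, 54 mm long (x), 8 mm thick, inner faces at y = +-29 mm, flared outward above 109 mm, tops at 118 mm. The cheek at -y is solid; this one has a vertical slot for the port from x = -17 to +17 mm, open at the top, down to the floor
- jaw_face (a point): middle of the brass jaw's face (44 mm wide, top 39 mm above the bench): at fixture x = +49 mm while the lever is up, driven to x = +27 mm by the lever, pushing the valve body towards the front stop
- lever (a joint): angle of the sprung lever, rad: 0 = raised (34 degrees above level; its spring returns it there), 0.6 = level, fully down. Pushed straight down at the pad it takes 3 N at first, then about 15 N near 0.3 rad where its detent pin meets a sprung roller; past 0.46 rad the detent snaps it the rest of the way and holds it against about 5 N
- lever_hinge (a point): the lever's hinge axis (along the fixture's y), at fixture x = 100 mm, 75 mm above the bench. The lever reaches 162 mm from it towards +x. Its bracket and detent housing stand from fixture x = 82 to 138 mm, top 90 mm above the bench
- press_pad (a point): middle of the top face of the lever's red paddle (75 mm long, 40 mm wide, 18 mm thick), 125 mm from the hinge; it moves with the lever: 153 mm above the bench when raised, 84 mm when down
- tape: roll of yellowish tape lying flat, outer diameter 96 mm, 50 mm high, loose; origin at the centre of its underside. Leave alone
- bottle: white bottle with red cap, diameter 60 mm, 170 mm high, loose, upright; origin at the centre of its underside. Leave alone
- wrench: steel wrench 170 mm long lying along its x, loose. Leave alone
There are look-alikes about, which are no part of the job. Several things look just like the mat: the one meant starts farthest to the robot's left. There is more than one size of the valve; the job needs the smaller.

How it is judged:
On the way, in this order (a step that is already met when the one before it is completed fails the run):
1. the valve body stands on the black mat, let go (x of valve in the frame of mat between -0.055 and 0.055 m and y of valve in the frame of mat between -0.055 and 0.055 m and z of valve in the frame of mat between 0 and 0.008 m and angle between valve's own z axis and vertical below 0.06 rad and contact force between the fingers and valve below 0.2 N), for 0.2 s.
2. the valve body stands upright on the nest's floor, port through the slotted cheek, while the lever is still up (x of valve in the frame of nest between -0.009 and 0.009 m and y of valve in the frame of nest between -0.006 and 0.006 m and z of valve in the frame of nest between -0.004 and 0.004 m and angle between valve's own z axis and vertical below 0.06 rad and y of port_tip in the frame of nest above 0.034 m and value of joint lever below 0.15 rad), for 0.2 s.
3. the lever is pressed down past its detent (value of joint lever above 0.55 rad), for 0.2 s.
At the end, for the whole second after the job is handed in: The valve body stands still and upright (within 0.06 rad) on the nest's floor, within 6 mm of its centre along x and y and 4 mm in height, port through the slotted cheek, and the detent holds the lever fully down (joint above 0.55 rad) (x of valve in the frame of nest between -0.006 and 0.006 m and y of valve in the frame of nest between -0.006 and 0.006 m and z of valve in the frame of nest between -0.004 and 0.004 m and angle between valve's own z axis and vertical below 0.06 rad and y of port_tip in the frame of nest above 0.034 m and value of joint lever above 0.55 rad and linear speed of valve below 0.02 m/s); the robot touches nothing.
It fails at once if the valve body is dropped into the nest (faster than 0.4 m/s there) (horizontal distance between valve and nest below 0.015 m and z of valve in the frame of nest below 0.05 m and linear speed of valve above 0.4 m/s).
It fails at once if the tape, bottle or wrench is moved by more than 30 mm (distance of any of tape, bottle, wrench from where it was at the start of the episode above 0.03 m).
It also fails if it takes over 70 s, if anything falls off the work surface, if the arm or the gripper's body presses on something with over 40 N, if the wrist force passes 120 N, or if a joint passes its speed limit or range.

ROBOT

A 6-joint arm with a two-finger parallel gripper is mounted at the origin on the work surface. World frame = base frame: x ahead of the robot, y to its left, z up, the work surface at z = 0. Lengths are in m, angles in rad, forces in N, time in s.
With the tool pointing down it reaches from about 0.275 to 0.725 m from the base axis. Payload 5.6 kg.
Tool frame: the origin (TCP) lies between the finger pads; the fingertips stand 25 mm ahead of it and the grasp point (between the pads) lies 6 mm ahead of it; z points along the fingers, y is the line along which they close (so a half turn about z gives the same grasp; the last joint's range is limited). The gripper opens to 85 mm and grips with 20 to 120 N. Pads are 22 mm wide; open, the fingers measure 114 mm over their backs; the gripper's body (76 mm by 85 mm) begins 54 mm behind the grasp point. The pads swing forward as they close: fully open they stand 13 mm farther back than shut.
Start: joints at [-0.987, 0.255, 0.108, 0, -1.424, -0.285], TCP at [0.162, -0.526, 0.256] pointing down, gripper open.
Joint ranges: [-2.95, 2.95], [-1.21, 1.97], [-1.09, 1.5], [-2.87, 1.71], [-2.94, -0.07], [-3.05, 3.05]. Speed limits (rad/s): [2.57, 2.57, 3.14, 3.14, 3.14, 3.14].

INTERFACE

Orientations are given as a rotation vector (axis times angle).
In Python, from station import r, vision, order, spotter gives the robot as it stands.
- The arm moves only by the tool move_arm, never from a script. Its argument "rows" is a list of rows, each a list of 2 entries, a list of its own where there are three numbers: the shift along the tool's x, y, z in mm, then the turn about the tool's z in rad. In form: [[[dx, dy, dz], roll], ...]. A call has 1 to 20 rows; each row is the pose to reach, as a shift and turn from the pose commanded when the call began, along the tool's axes at that moment; what a row does not reach only later rows make up. A row lasts 1/10 s, in which the tool goes at most 50 mm and 8.59 degrees, less where a joint would pass 70% of its speed; a pose out of reach is approached as far as the arm can. A call with a gripper value outside its range is refused whole. "gripper" is the finger opening in mm, from 0 to 85.4, set as the call begins (left out, the last holds). The fingers move at their own pace and stop on an object; "newtons" is the grip in N (left out, the last holds). Time passes only in rows, so rows that repeat a pose let the fingers close. It gives the time, the measured TCP pose, the force, the opening and the grip force at its end, in the units of the state.
- r.get_obs(): the state, without advancing time (a new reading comes with each control period).
- vision.snapshot(name): name is "scene" or "top"; returns (picture, depth): 480x640x3 uint8, blue, green, red; 480x640 float32, m along the optical axis (not along the pixel's ray), 0 where there is no reading.
- vision.camera_info(name): a dict with "fx", "fy", "cx", "cy" (pixels), "extrinsics" (4x4, takes a point from camera to world coordinates). Camera axes: x right, y up, looking along -z (the intrinsics and any distortion apply to the point x, -y, -z); pixel columns grow to the right and rows downward; lengths in m; the calibration is good to about 2 mm. A picture is of the moment at which its call begins. camera_info takes no time and is no camera call.
- order.sign_off(): hands the job in; it is judged then, once.
Trained networks look in the newest picture that a camera, given by its name, has taken for a name from the list of things; names that differ only in an ending like _2 or _b are one class to them, and where a whole thing is asked for, a point or a joint stands for the part that bears it (a point fixed in the world has none). Each returns a list of dicts, best first, with "score" (0 to 1); they miss things now and then, are a little off and sometimes report something else, mostly with a low value. They report only what shows in the picture. A call takes as long as a camera call. They do not tell look-alikes from the thing itself.
- spotter.look_for(query, camera): "extent" ([left, top, right, bottom] in pixels, round what is visible of it).
- spotter.regions_of(query, camera): "pixels" (480x640 bool, what is visible of it) and "extent" ([left, top, right, bottom] in pixels, round what is visible of it).
The state is a dict: "time": time; "joint_positions": joint angles; "qvel": joint speeds; "effort": joint torques, N m; "tool_pos": TCP position; "ee_rot": TCP orientation; "force": force on the tool from outside, world axes, zero at the start; "wrist_torque": the same for the moment, N m; "grip_width": finger opening in m; "gripper_force": force on a finger pad.
Only numpy, scipy, OpenCV 4.12 (cv2) and the standard library are available. Lean on these libraries where they do the work, as an engineer would, in place of code of your own. Each camera call takes 0.05 s, during which the arm holds its last target. There are 200 camera calls.

## Working session

There is one attempt and no reset: what is moved stays moved. The work goes in short steps, Python scripts to look and compute and a tool call to move; the robot and the scene stay as the last step left them, time stands still between calls to the robot, and variables do not carry over. Pictures are saved under pics/ and viewed, at most 10 in all, crops included, and the job is handed in when it is done.

Besides the shell and the picture viewer there is one more tool, called in YAML: its name, and indented under it one key for each argument. move_arm: Moves the arm, as the interface text tells. Its arguments: {"type":"object","properties":{"rows":{"type":"array"},"gripper":{"type":"number"},"newtons":{"type":"number"}},"required":["rows"]}

```bash
mkdir -p pics; cat > h.py <<'E'
import numpy as np, cv2
from scipy.spatial.transform import Rotation as R
from station import r, vision, order, spotter
def cloud(name, d):
    c=vision.camera_info(name); v,u=np.mgrid[0:480,0:640]
    P=np.stack([(u-c["cx"])/c["fx"]*d, -(v-c["cy"])/c["fy"]*d, -d],-1)
    E=np.array(c["extrinsics"]); W=P@E[:3,:3].T+E[:3,3]; W[d==0]=np.nan
    return W
E
python3 - <<'E'
from h import *
for n in ("top","scene"):
    im,d=vision.snapshot(n); cv2.imwrite(f"pics/{n}0.png",im); np.save(n+"0.npy",d)
    W=cloud(n,d); c=vision.camera_info(n); print(n,np.round(np.array(c["extrinsics"])[:3,3],3),c["fx"],{k:c[k] for k in c if k not in("extrinsics",)})
    for q in ("valve","rack","mat","fixture","press_pad","tape","bottle","wrench"):
        for o in spotter.regions_of(q,n)[:5]:
            m=o["pixels"]; p=W[m]; 
            print(q,round(o["score"],2),np.round(o["extent"]).astype(int),np.round(np.nanmedian(p,0),3),"zmax",np.round(np.nanpercentile(p[:,2],98),3))
E
```

```text
top [0.344 0.074 1.21 ] 620.7943627279776 {'fx': 620.7943627279776, 'fy': 620.7943627279776, 'cx': 320.1315927903852, 'cy': 235.14030607680544}
valve 0.84 [190 259 228 301] [0.474 0.259 0.104] zmax 0.109
valve 0.83 [ 96 231 166 284] [0.517 0.401 0.13 ] zmax 0.136
rack 0.55 [184 259 243 315] [0.458 0.242 0.035] zmax 0.115
rack 0.25 [310 127 344 174] [0.718 0.053 0.112] zmax 0.172
mat 0.77 [269 260 322 311] [0.483 0.109 0.004] zmax 0.009
mat 0.68 [336 327 398 396] [ 0.337 -0.035  0.004] zmax 0.008
fixture 0.68 [389 147 471 172] [ 0.737 -0.16   0.006] zmax 0.012
fixture 0.62 [352 232 533 294] [ 0.524 -0.133  0.015] zmax 0.168
press_pad 0.73 [440 242 532 276] [ 0.524 -0.243  0.138] zmax 0.172
press_pad 0.42 [190 261 229 302] [0.474 0.258 0.104] zmax 0.109
tape 0.59 [193 132 246 185] [0.727 0.264 0.046] zmax 0.054
bottle 0.59 [310 126 344 175] [0.718 0.053 0.112] zmax 0.172
bottle 0.3 [269 261 322 311] [0.483 0.109 0.004] zmax 0.009
wrench 0.7 [389 148 471 172] [ 0.737 -0.155  0.006] zmax 0.012
scene [1.145 0.033 0.941] 511.43615889192665 {'fx': 511.43615889192665, 'fy': 511.43615889192665, 'cx': 323.4404676586507, 'cy': 244.68458625511244}
valve 0.8 [465 221 527 288] [0.546 0.403 0.101] zmax 0.135
valve 0.66 [401 218 440 271] [0.49  0.257 0.088] zmax 0.107
valve 0.17 [143 232 302 307] [ 0.537 -0.124  0.028] zmax 0.168
rack 0.69 [393 214 444 276] [0.493 0.25  0.015] zmax 0.115
mat 0.93 [328 247 376 282] [0.488 0.111 0.005] zmax 0.008
mat 0.82 [260 200 311 237] [ 0.342 -0.034  0.005] zmax 0.009
fixture 0.67 [142 232 299 307] [ 0.537 -0.125  0.028] zmax 0.168
press_pad 0.64 [142 230 224 269] [ 0.531 -0.245  0.137] zmax 0.173
tape 0.57 [413 329 465 384] [0.731 0.264 0.041] zmax 0.053
bottle 0.58 [314 321 345 382] [0.751 0.052 0.11 ] zmax 0.172
wrench 0.88 [176 363 264 387] [ 0.739 -0.152  0.008] zmax 0.011
wrench 0.51 [142 230 224 271] [ 0.531 -0.243  0.137] zmax 0.173
```

View pics/top0.png

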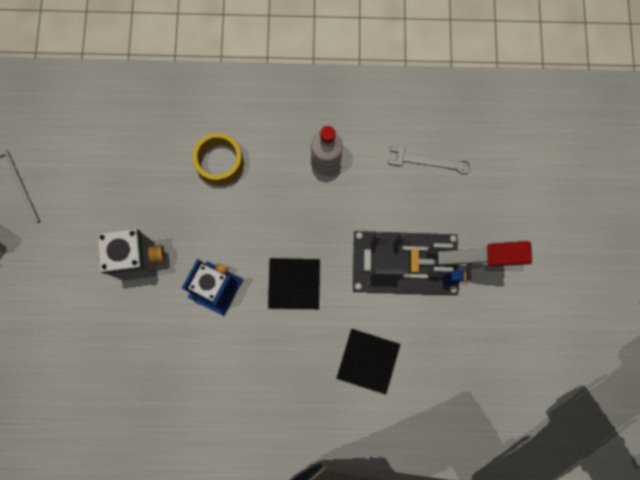

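View pics/scene0.png

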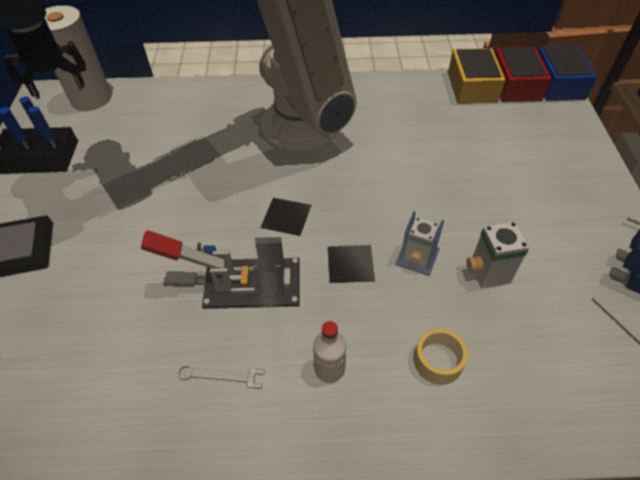

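The top view shows two valves, the small one in the rack at (208,280) and the large one at (120,250). It also shows two mats at (294,284) and (368,361). I choose the small valve in the rack (top at z = 0.104, which fits 8+96 mm) and the mat at (294,284), farthest left. The fixture is at (410,262), with its lever towards the right.

```bash
python3 - <<'E'
from h import *
im=cv2.imread("pics/top0.png"); d=np.load("top0.npy"); W=cloud("top",d)
a=cv2.resize(im[240:330,170:260],(540,540),interpolation=cv2.INTER_CUBIC)[:, :390]
a=cv2.resize(im[245:325,175:255],(390,390),interpolation=cv2.INTER_CUBIC); b=cv2.resize(im[215:305,345:435],(390,390),interpolation=cv2.INTER_CUBIC)
cv2.imwrite("pics/c1.png",cv2.convertScaleAbs(np.hstack([a,b]),alpha=1.5))
def rect(box,zl,zh,cam=W):
    l,t,rr,bb=box; p=cam[t:bb,l:rr].reshape(-1,3); p=p[(p[:,2]>zl)&(p[:,2]<zh)]
    q=cv2.minAreaRect((p[:,:2]*1000).astype(np.float32)); print(len(p),[np.round(x,1) for x in q], np.round(np.median(p,0),4)); return q
print("valve top");rect((188,257,232,305),.099,.108)
print("walls");rect((180,255,246,318),.108,.12)
print("mat");rect((262,254,328,318),.002,.007)
print("base");rect((345,222,470,305),.008,.016)
print("cheek lo/hi");rect((365,225,410,290),.112,.122)
Ws=cloud("scene",np.load("scene0.npy"))
print("scene base");rect((195,225,310,315),.008,.016,Ws)
print("scene cheeks");rect((240,225,300,310),.105,.122,Ws)
print("scene valve");rect((395,210,445,280),.099,.108,Ws)
print("port");rect((205,257,240,285),.03,.06)
print("pad");rect((485,235,535,275),.12,.2)
np.set_printoptions(linewidth=250)
print((W[228:300:3,352:424:3,2]*1000).round())
E
```

```text
valve top
830 [array([471.5, 258.7]), array([63.9, 55.1]), np.float64(64.5)] [0.4716 0.2615 0.1042]
walls
285 [array([471.6, 261.6]), array([68.9, 59.6]), np.float64(64.9)] [0.4715 0.2616 0.1123]
mat
2069 [array([480.5, 109.1]), array([123.3, 127.8]), np.float64(1.0)] [0.4823 0.1102 0.004 ]
base
3815 [array([ 528.3, -107.7]), array([205.6, 120.7]), np.float64(89.2)] [ 0.5268 -0.0942  0.0119]
cheek lo/hi
135 [array([529.2, -64.4]), array([53.4, 74.9]), np.float64(89.5)] [ 0.4963 -0.0619  0.1163]
scene base
2657 [array([ 481.7, -105.5]), array([206.6, 219.1]), np.float64(89.2)] [ 0.5548 -0.094   0.0127]
scene cheeks
245 [array([529.5, -64. ]), array([54. , 77.3]), np.float64(89.4)] [ 0.4989 -0.0635  0.1129]
scene valve
497 [array([475.1, 262.3]), array([67.6, 57.9]), np.float64(64.3)] [0.4769 0.2619 0.1045]
port
116 [array([499.9, 243.9]), array([63.4, 19.5]), np.float64(56.2)] [0.5026 0.2439 0.0521]
pad
1075 [array([ 526.5, -266.1]), array([72.9, 40.9]), np.float64(89.9)] [ 0.525  -0.2654  0.1533]
[[ -0.   1.   1.   2.  -3.   3.  -1.  -2.  -3.   2.  -4.   0.   1.  -1.  -6.  -2.  -1.  
[... 2164 characters left out ...]
16.  12.   8.  13.   9.  12.   8.  13.  17.   7.   9.  12.  14.  11.   8.  11.  12.]
 [ -5.  15.  13.  13.   9.  12.  17.  11.  12.  11.  11.  14.  12.  16.  11.  11.  10.  12.  13.  12.  10.   9.  14.  15.]
 [  6.   7.  16.  10.  15.  11.  10.  11.  12.   8.  12.   8.  12.  10.  11.  16.  17.  12.  13.  11.  13.  11.   9.  14.]
 [  5.  14.  10.  11.  13.  11.  nan  11.  12.  15.  10.  13.  11.   8.  11.  13.  12.   9.  10.  13.  13.  14.  10.  15.]
 [  1.   3.   1.  -2.  -0.  -3.  -1.   2.  -1.  -2.   3.   1.  -1.   1.  -2.   1.  -0.  -4.   0.  -3.  -0.   0.  -2.   1.]
 [  3.   4.   2.  -0.  -1.  -4.  -5.  -1.  -3.  -4.  -5.   2.  -0.   0.   1.   2.   1.   2.  -5.  -1.   2.  -2.   0.  -1.]]
```

View pics/c1.png

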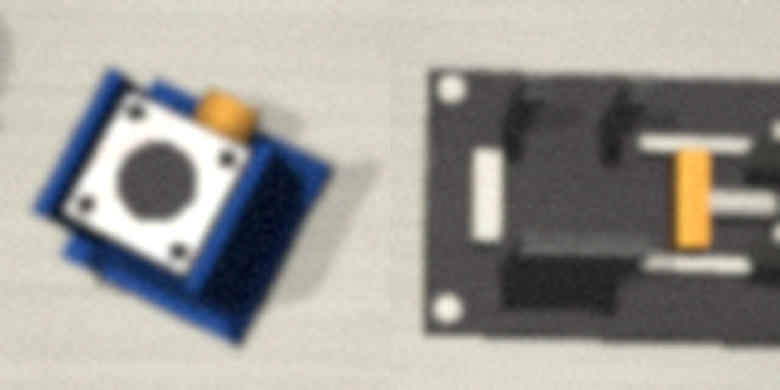

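```bash
cat >> h.py <<'E'
def rel(target, yang=None):
    "shift in tool axes (mm) and roll (rad, tool y along world angle yang deg, mod 180) from measured pose"
    o=r.get_obs(); M=R.from_rotvec(o["ee_rot"]).as_matrix()
    s=M.T@(np.array(target)-o["tool_pos"])*1000
    cur=np.degrees(np.arctan2(M[1,1],M[0,1])); roll=None
    if yang is not None: roll=np.radians(-((yang-cur+90)%180-90))
    print("t",round(o["time"],2),"tcp",np.round(o["tool_pos"],4),"tooly",round(cur,2),"z",np.round(M[:,2],3),"q",np.round(o["joint_positions"],3),"shift",np.round(s,1),"roll",roll)
E
python3 - <<'E'
from h import *
rel([.472,.2615,.2],-25.2)
rel([.3,-.4,.28],-25.2)
E
```

```text
t 0.9 tcp [ 0.1619 -0.5256  0.2563] tooly 107.12 z [ 0.  0. -1.] q [-0.987  0.255  0.108 -0.    -1.424 -0.285] shift [-528.   660.9   56.3] roll -0.8321726013277104
t 0.9 tcp [ 0.1619 -0.5256  0.2563] tooly 107.12 z [ 0.  0. -1.] q [-0.987  0.255  0.108 -0.    -1.424 -0.285] shift [-168.9   79.4  -23.7] roll -0.8321726013277104
```

move_arm:
  rows:
    - [[-528,661,20],-0.832]
    - [[-528,661,20],-0.832]
    - [[-528,661,20],-0.832]
    - [[-528,661,20],-0.832]
    - [[-528,661,20],-0.832]
    - [[-528,661,20],-0.832]
    - [[-528,661,20],-0.832]
    - [[-528,661,20],-0.832]
    - [[-528,661,20],-0.832]
    - [[-528,661,20],-0.832]
    - [[-528,661,20],-0.832]
    - [[-528,661,20],-0.832]
    - [[-528,661,20],-0.832]
    - [[-528,661,20],-0.832]
    - [[-528,661,20],-0.832]
    - [[-528,661,20],-0.832]
    - [[-528,661,20],-0.832]
    - [[-528,661,20],-0.832]
    - [[-528,661,20],-0.832]
    - [[-528,661,20],-0.832]
  gripper: 85

```text
time: 2.9
tool_pos: [0.4718, 0.2609, 0.2365]
ee_rot: [-1.683, 2.653, -0.0]
force: [-0.0, -0.1, 0.0]
grip_width: 0.0851
gripper_force: 0.0
```

```bash
python3 - <<'E'
from h import *
rel([.472,.2615,.086],-25.2)
E
```

```text
t 2.9 tcp [0.4718 0.2609 0.2365] tooly 154.77 z [ 0. -0. -1.] q [ 0.796  0.24   0.038  0.    -1.369 -1.236] shift [-6.000e-01  1.000e-01  1.505e+02] roll -0.0005111841578496981
```

move_arm:
  rows:
    - [[0,0,30],0]
    - [[0,0,60],0]
    - [[0,0,85],0]
    - [[0,0,105],0]
    - [[0,0,120],0]
    - [[0,0,132],0]
    - [[0,0,142],0]
    - [[0,0,150],0]
    - [[0,0,150],0]
    - [[0,0,150],0]

```text
time: 3.9
tool_pos: [0.4722, 0.2616, 0.0867]
ee_rot: [-1.683, 2.652, -0.0]
force: [-0.0, 1.0, -0.0]
grip_width: 0.0848
gripper_force: 0.0
```

move_arm:
  rows:
    - [[0,0,0],0]
    - [[0,0,0],0]
    - [[0,0,0],0]
    - [[0,0,0],0]
    - [[0,0,0],0]
    - [[0,0,0],0]
    - [[0,0,0],0]
    - [[0,0,0],0]
  gripper: 40
  newtons: 60

```text
time: 4.7
tool_pos: [0.4724, 0.2618, 0.0869]
ee_rot: [-1.683, 2.651, -0.0]
force: [0.6, -0.7, 5.1]
grip_width: 0.0496
gripper_force: 63.5
```

move_arm:
  rows:
    - [[0,0,-10],0]
    - [[0,0,-25],0]
    - [[0,0,-45],0]
    - [[0,0,-65],0]
    - [[0,0,-85],0]
    - [[0,0,-105],0]
    - [[0,0,-125],0]
    - [[0,0,-140],0]
    - [[0,0,-145],0]
    - [[0,0,-145],0]
    - [[0,0,-145],0]

```text
time: 5.8
tool_pos: [0.4712, 0.2612, 0.2299]
ee_rot: [1.681, -2.65, -0.0]
force: [0.1, 0.2, -5.3]
grip_width: 0.0493
gripper_force: 62.9
```

```bash
python3 - <<'E'
from h import *
rel([.482,.110,.15],-0.7); print(r.get_obs()["grip_width"],r.get_obs()["force"])
E
```

```text
t 5.8 tcp [0.4712 0.2612 0.2299] tooly 154.78 z [-0.003 -0.001 -1.   ] q [ 7.960e-01  2.440e-01  2.700e-02 -1.000e-03 -1.356e+00 -1.236e+00] shift [132.  -74.4  80. ] roll -0.4279230334770897
0.04931294854902368 [ 0.11625783  0.19428396 -5.31284078]
```

move_arm:
  rows:
    - [[20,-11,0],-0.06]
    - [[45,-25,0],-0.13]
    - [[75,-42,0],-0.22]
    - [[100,-57,10],-0.3]
    - [[120,-68,30],-0.38]
    - [[132,-74,55],-0.428]
    - [[132,-74,80],-0.428]
    - [[132,-74,100],-0.428]
    - [[132,-74,115],-0.428]
    - [[132,-74,125],-0.428]
    - [[132,-74,132],-0.428]
    - [[132,-74,137],-0.428]
    - [[132,-74,140],-0.428]
    - [[132,-74,140],-0.428]
    - [[132,-74,140],-0.428]

```text
time: 7.3
tool_pos: [0.483, 0.1107, 0.0917]
ee_rot: [-2.208, 2.234, -0.001]
force: [0.6, -0.1, -3.4]
grip_width: 0.0495
gripper_force: 63.1
```

move_arm:
  rows:
    - [[0,0,2],0]
    - [[0,0,4],0]
    - [[0,0,6],0]
    - [[0,0,7],0]
    - [[0,0,8],0]
    - [[0,0,8],0]
    - [[0,0,8],0]

```text
time: 8.0
tool_pos: [0.4827, 0.1106, 0.0833]
ee_rot: [2.208, -2.235, 0.0]
force: [-0.1, -0.4, -4.1]
grip_width: 0.0497
gripper_force: 63.1
```

move_arm:
  rows:
    - [[0,0,0.5],0]
    - [[0,0,1],0]
    - [[0,0,1.5],0]
    - [[0,0,1.5],0]
    - [[0,0,1.5],0]

```text
time: 8.5
tool_pos: [0.4829, 0.1106, 0.0829]
ee_rot: [-2.208, 2.234, -0.001]
force: [-3.1, -0.8, 6.2]
grip_width: 0.0495
gripper_force: 64.2
```

move_arm:
  rows:
    - [[0,0,-0.5],0]
    - [[0,0,-0.5],0]
    - [[0,0,-0.5],0]
    - [[0,0,-0.5],0]
    - [[0,0,-0.5],0]
    - [[0,0,-0.5],0]
    - [[0,0,-0.5],0]
    - [[0,0,-0.5],0]
  gripper: 85

```text
time: 9.3
tool_pos: [0.4827, 0.1106, 0.0823]
ee_rot: [2.208, -2.235, 0.0]
force: [-0.3, 0.3, 0.1]
grip_width: 0.0853
gripper_force: 0.0
```

move_arm:
  rows:
    - [[0,0,-20],0]
    - [[0,0,-50],0]
    - [[0,0,-80],0]
    - [[0,0,-100],0.15]
    - [[0,0,-110],0.29]
    - [[0,0,-110],0.43]
    - [[0,0,-110],0.57]
    - [[0,0,-110],0.71]
    - [[0,0,-110],0.85]
    - [[0,0,-110],0.99]
    - [[0,0,-110],1.13]
    - [[0,0,-110],1.27]
    - [[0,0,-110],1.41]
    - [[0,0,-110],1.5]
    - [[0,0,-110],1.571]
    - [[0,0,-110],1.571]
    - [[0,0,-110],1.571]

```text
time: 11.0
tool_pos: [0.4826, 0.1106, 0.1922]
ee_rot: [-0.016, -3.141, -0.0]
force: [0.8, 0.7, -0.6]
grip_width: 0.085
gripper_force: 0.0
```

```bash
python3 - <<'E'
from h import *
im,d=vision.snapshot("scene"); cv2.imwrite("pics/scene1.png",cv2.resize(im[190:320,240:400],None,fx=4,fy=4)); W=cloud("scene",d)
def rect(p):
    q=cv2.minAreaRect((p[:,:2]*1000).astype(np.float32)); print(len(p),[np.round(x,1) for x in q], np.round(np.median(p,0),4))
m=(np.abs(W[...,2]-.100)<.006)&(np.abs(W[...,0]-.483)<.045)&(np.abs(W[...,1]-.11)<.045); rect(W[m])
rel([.483,.1106,.0825],89.3)
E
```

```text
482 [array([485.4, 112.8]), array([49.8, 53.4]), np.float64(86.7)] [0.4872 0.1119 0.1007]
t 11.05 tcp [0.4827 0.1106 0.1923] tooly 89.4 z [-0.  0. -1.] q [ 0.542  0.177 -0.157 -0.    -1.237 -2.124] shift [ -0.3   0.  109.8] roll 0.0017154783812972048
```

View pics/scene1.png

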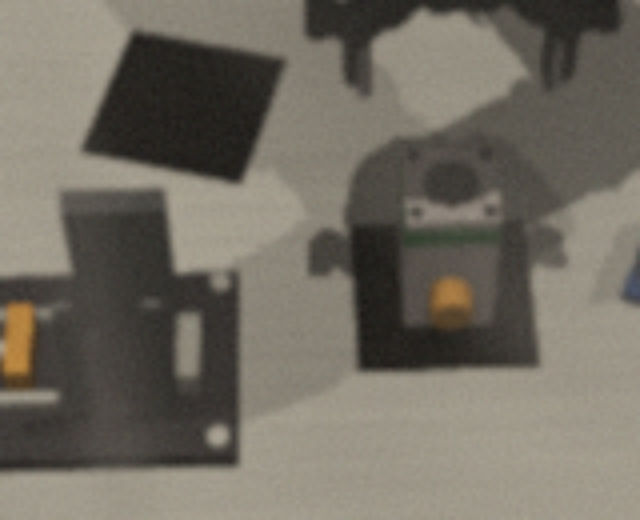

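The valve stands upright on the left mat (crop (450,240)) with its port facing world +x. Regrasping by its ±y faces.

move_arm:
  rows:
    - [[0,0,25],0.002]
    - [[0,0,50],0.002]
    - [[0,0,70],0.002]
    - [[0,0,85],0.002]
    - [[0,0,97],0.002]
    - [[0,0,105],0.002]
    - [[0,0,109],0.002]
    - [[0,0,109],0.002]
    - [[0,0,109],0.002]

```text
time: 11.95
tool_pos: [0.4831, 0.1107, 0.0838]
ee_rot: [0.022, 3.141, 0.001]
force: [-0.0, -0.4, 1.0]
grip_width: 0.0851
gripper_force: 0.0
```

move_arm:
  rows:
    - [[0,0,0],0]
    - [[0,0,0],0]
    - [[0,0,0],0]
    - [[0,0,0],0]
    - [[0,0,0],0]
    - [[0,0,0],0]
    - [[0,0,0],0]
    - [[0,0,0],0]
  gripper: 40
  newtons: 60

```text
time: 12.75
tool_pos: [0.4831, 0.1108, 0.0838]
ee_rot: [0.022, 3.14, 0.001]
force: [-0.1, 0.9, 5.7]
grip_width: 0.0492
gripper_force: 63.4
```

move_arm:
  rows:
    - [[0,0,-10],0]
    - [[0,0,-25],0]
    - [[0,0,-45],0]
    - [[0,0,-65],0]
    - [[0,0,-85],0]
    - [[0,0,-105],0]
    - [[0,0,-125],0]
    - [[0,0,-140],0]
    - [[0,0,-145],0]
    - [[0,0,-145],0]
    - [[0,0,-145],0]

```text
time: 13.85
tool_pos: [0.4819, 0.1104, 0.227]
ee_rot: [-0.023, -3.139, 0.001]
force: [0.3, 0.9, -4.7]
grip_width: 0.0492
gripper_force: 62.9
```

```bash
python3 - <<'E'
from h import *
rel([.529,-.0648,.2287],89.3); print(r.get_obs()["grip_width"],r.get_obs()["force"])
E
```

```text
t 13.85 tcp [0.4819 0.1104 0.227 ] tooly 89.17 z [-0.003 -0.001 -1.   ] q [ 5.420e-01  1.580e-01 -8.900e-02 -1.000e-03 -1.326e+00 -2.127e+00] shift [ -49.7 -174.5   -1.8] roll -0.002202624378047018
0.0491848838678688 [ 0.31466155  0.90034104 -4.74932081]
```

move_arm:
  rows:
    - [[-5,-15,0],0]
    - [[-14,-45,0],0]
    - [[-25,-85,0],0]
    - [[-36,-125,0],0]
    - [[-44,-152,0],0]
    - [[-48,-168,0],0]
    - [[-50,-174.5,0],-0.002]
    - [[-50,-174.5,0],-0.002]
    - [[-50,-174.5,0],-0.002]
    - [[-50,-174.5,0],-0.002]

```text
time: 14.85
tool_pos: [0.53, -0.0638, 0.2281]
ee_rot: [-0.017, -3.141, -0.0]
force: [0.5, -0.5, -3.5]
grip_width: 0.0497
gripper_force: 63.6
```

```bash
python3 - <<'E'
from h import *
im,d=vision.snapshot("scene"); cv2.imwrite("pics/scene2.png",cv2.resize(im[160:320,140:340],None,fx=4,fy=3.75 if 0 else 3.7)); W=cloud("scene",d)
c=vision.camera_info("scene"); E=np.linalg.inv(np.array(c["extrinsics"]))
rel([.529,-.0648,.0918],89.3)
# port via orange color above z .15
hsv=cv2.cvtColor(im,cv2.COLOR_BGR2HSV); o=(hsv[...,0]>8)&(hsv[...,0]<25)&(hsv[...,1]>110)&(W[...,2]>.12)
p=W[o]; print("port",len(p),np.round(np.nanmedian(p,0),4),np.round(np.nanpercentile(p,[3,97],0),4))
f=(W[...,2]>.155)&(W[...,2]<.25)&(abs(W[...,1]+.065)<.04)&(abs(W[...,0]-.553)<.008); p=W[f]
print("face",len(p),np.round(np.nanmedian(p,0),4),np.round(np.percentile(p,[2,98],0),4)); print(np.polyfit(p[:,1],p[:,0],1),np.polyfit(p[:,2],p[:,0],1))
s=(abs(W[...,2]-.113)<.008)&(abs(W[...,1]+.065)<.05)&(abs(W[...,0]-.56)<.03); p=W[s]; print("slot cheek",len(p),np.round(np.percentile(p,[2,50,98],0),4)); 
print(np.round(np.sort(p[:,1]),3)[::3])
E
```

```text
t 14.9 tcp [ 0.5301 -0.0638  0.2283] tooly 89.37 z [-0.  0. -1.] q [ 0.174  0.233  0.008 -0.    -1.346 -1.755] shift [  1.   -1.1 136.5] roll 0.0011922019740645705
port 248 [ 0.561  -0.0684  0.1955] [[-0.1601 -0.6302  0.1781]
 [ 0.5744 -0.0523  0.2584]]
face 833 [ 0.5549 -0.0604  0.2151] [[ 0.5465 -0.0866  0.16  ]
 [ 0.5584 -0.0377  0.2468]]
[-0.00060469  0.55431368] [-0.0311444   0.56097408]
slot cheek 52 [[ 0.5608 -0.0914  0.1058]
 [ 0.5648 -0.0641  0.1105]
 [ 0.5677 -0.0375  0.1197]]
[-0.092 -0.091 -0.089 -0.088 -0.087 -0.085 -0.084 -0.082 -0.081 -0.047
 -0.046 -0.044 -0.043 -0.041 -0.04  -0.039 -0.038 -0.037]
```

View pics/scene2.png

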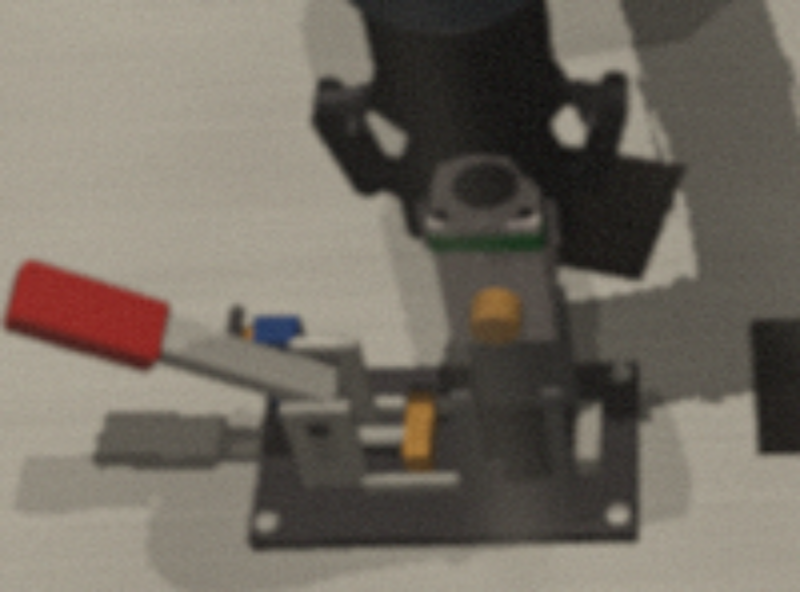

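The valve hangs over the nest with its port (crop (497,315)) above the slot. The lever is up. Lowering.

move_arm:
  rows:
    - [[1,-0.7,5],0.001]
    - [[1,-0.7,15],0.001]
    - [[1,-0.7,25],0.001]
    - [[1,-0.7,33],0.001]
    - [[1,-0.7,40],0.001]
    - [[1,-0.7,46],0.001]
    - [[1,-0.7,52],0.001]
    - [[1,-0.7,58],0.001]
    - [[1,-0.7,64],0.001]
    - [[1,-0.7,70],0.001]
    - [[1,-0.7,70],0.001]

```text
time: 16.0
tool_pos: [0.5286, -0.0653, 0.1572]
ee_rot: [-0.021, -3.14, -0.0]
force: [0.4, -0.3, -4.9]
grip_width: 0.0494
gripper_force: 63.6
```

move_arm:
  rows:
    - [[0,0,8],0]
    - [[0,0,16],0]
    - [[0,0,24],0]
    - [[0,0,32],0]
    - [[0,0,40],0]
    - [[0,0,47],0]
    - [[0,0,53],0]
    - [[0,0,57],0]
    - [[0,0,60],0]
    - [[0,0,60],0]
    - [[0,0,60],0]

```text
time: 17.1
tool_pos: [0.5294, -0.0653, 0.0985]
ee_rot: [0.021, 3.141, -0.0]
force: [-1.1, -0.3, -4.0]
grip_width: 0.0491
gripper_force: 63.6
```

move_arm:
  rows:
    - [[0,0,2],0]
    - [[0,0,4],0]
    - [[0,0,5],0]
    - [[0,0,6],0]
    - [[0,0,6.5],0]
    - [[0,0,7],0]
    - [[0,0,7],0]
    - [[0,0,7],0]

```text
time: 17.9
tool_pos: [0.5292, -0.0653, 0.0919]
ee_rot: [0.021, 3.141, -0.0]
force: [-3.6, 0.9, 5.4]
grip_width: 0.0493
gripper_force: 64.2
```

move_arm:
  rows:
    - [[0,0,-0.5],0]
    - [[0,0,-0.5],0]
    - [[0,0,-0.5],0]
    - [[0,0,-0.5],0]
    - [[0,0,-0.5],0]
    - [[0,0,-0.5],0]
    - [[0,0,-0.5],0]
    - [[0,0,-0.5],0]
  gripper: 80

```text
time: 18.7
tool_pos: [0.5292, -0.0653, 0.0918]
ee_rot: [-0.021, -3.142, -0.0]
force: [-0.2, 0.9, 0.1]
grip_width: 0.0803
gripper_force: 0.0
```

move_arm:
  rows:
    - [[0,0,-10],0]
    - [[0,0,-30],0]
    - [[0,0,-55],0]
    - [[0,0,-85],0]
    - [[0,0,-115],0]
    - [[0,0,-140],0]
    - [[0,0,-150],0]
    - [[0,0,-150],0]
    - [[0,0,-150],0]

```text
time: 19.6
tool_pos: [0.5287, -0.0652, 0.2408]
ee_rot: [-0.021, -3.14, -0.001]
force: [-0.5, -0.3, -0.4]
grip_width: 0.0797
gripper_force: 0.0
```

```bash
python3 - <<'E'
from h import *
im,d=vision.snapshot("scene"); cv2.imwrite("pics/scene3.png",cv2.resize(im[190:320,130:330],None,fx=4,fy=4)); W=cloud("scene",d)
p=W[(abs(W[...,2]-.108)<.006)&(abs(W[...,0]-.53)<.026)&(abs(W[...,1]+.065)<.03)]
print("top",len(p),np.round(np.percentile(p,[2,50,98],0),4))
for o in spotter.regions_of("press_pad","scene")[:2]: print(o["score"],np.round(np.nanmedian(W[o["pixels"]],0),4))
rel([.527,-.2665,.24],89.3)
E
```

```text
top 524 [[ 0.507  -0.0874  0.1033]
 [ 0.5326 -0.064   0.1087]
 [ 0.5553 -0.0388  0.1118]]
0.66 [ 0.5311 -0.243   0.1378]
t 19.7 tcp [ 0.5285 -0.0653  0.2402] tooly 89.24 z [-0.003 -0.    -1.   ] q [ 1.710e-01  2.280e-01  3.200e-02 -1.000e-03 -1.378e+00 -1.755e+00] shift [-1.200e+00 -2.012e+02  2.000e-01] roll -0.0010562468511310945
```

View pics/scene3.png

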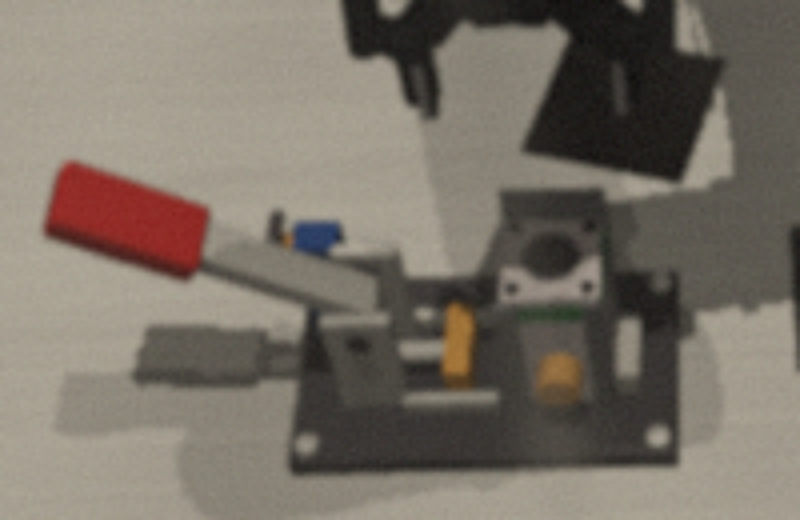

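The valve sits in the nest with its top at about z = 0.108 and its port through the slotted cheek (crop (558,375)). The lever is still up. Next I close the fingers and go above the paddle.

move_arm:
  rows:
    - [[0,-20,0],0]
    - [[0,-55,0],0]
    - [[0,-95,0],0]
    - [[0,-135,0],0]
    - [[0,-175,0],0]
    - [[0,-205,0],0]
    - [[-1,-220,0],0]
    - [[-1,-220,0],0]
    - [[-1,-220,0],0]
    - [[-1,-220,10],0]
    - [[-1,-220,20],0]
    - [[-1,-220,30],0]
    - [[-1,-220,38],0]
    - [[-1,-220,38],0]
  gripper: 0

```text
time: 21.1
tool_pos: [0.5266, -0.2847, 0.2019]
ee_rot: [-0.02, -3.139, -0.002]
force: [-0.6, -0.5, 0.3]
grip_width: -0.0002
gripper_force: 0.0
```

move_arm:
  rows:
    - [[0,0,6],0]
    - [[0,0,12],0]
    - [[0,0,18],0]
    - [[0,0,24],0]
    - [[0,0,30],0]
    - [[0,0,36],0]
    - [[0,0,42],0]
    - [[0,0,48],0]
    - [[0,0,54],0]
    - [[0,0,60],0]
    - [[0,0,66],0]
    - [[0,0,72],0]
    - [[0,0,78],0]
    - [[0,0,82],0]
    - [[0,0,86],0]
    - [[0,0,88],0]
    - [[0,0,90],0]
    - [[0,0,90],0]

```text
time: 22.9
tool_pos: [0.5266, -0.2846, 0.1126]
ee_rot: [-0.021, -3.139, -0.002]
force: [-0.6, -0.9, 0.0]
grip_width: -0.0001
gripper_force: 0.0
```

move_arm:
  rows:
    - [[0,0,1],0]
    - [[0,0,2],0]
    - [[0,0,3],0]
    - [[0,0,4],0]
    - [[0,0,5],0]
    - [[0,0,5],0]

```text
time: 23.5
tool_pos: [0.5273, -0.2852, 0.109]
ee_rot: [0.021, 3.141, -0.0]
force: [-0.9, 1.0, 2.3]
grip_width: 0.0003
gripper_force: 1.2
```

move_arm:
  rows:
    - [[0,0,-10],0]
    - [[0,0,-30],0]
    - [[0,0,-60],0]
    - [[0,0,-90],0]
    - [[0,0,-120],0]
    - [[0,0,-140],0]
    - [[0,0,-140],0]
    - [[0,0,-140],0]

```text
time: 24.3
tool_pos: [0.5274, -0.2852, 0.2493]
ee_rot: [0.021, 3.14, 0.0]
force: [0.1, -0.4, -0.0]
grip_width: 0.0002
gripper_force: 0.0
```

```bash
python3 - <<'E'
from h import *
im,d=vision.snapshot("scene"); cv2.imwrite("pics/scene4.png",cv2.resize(im[190:320,130:330],None,fx=4,fy=4)); W=cloud("scene",d)
p=W[(abs(W[...,2]-.108)<.006)&(abs(W[...,0]-.53)<.026)&(abs(W[...,1]+.065)<.03)]
print("top",len(p),np.round(np.percentile(p,[2,50,98],0),4))
for o in spotter.regions_of("press_pad","scene")[:2]: print(o["score"],np.round(np.nanmedian(W[o["pixels"]],0),4))
p=W[(abs(W[...,1]+.29)<.02)&(abs(W[...,0]-.526)<.015)&(W[...,2]<.18)]; print("pad z",np.percentile(p[:,2],[10,50,90]))
o=r.get_obs();print(o["tool_pos"],o["force"])
E
```

```text
top 514 [[ 0.507  -0.0877  0.1044]
 [ 0.5319 -0.064   0.1088]
 [ 0.5551 -0.0393  0.1118]]
0.71 [ 0.5314 -0.2596  0.0834]
pad z [-0.00061327  0.08171142  0.08658218]
[ 0.52686664 -0.28506218  0.2478863 ] [ 0.49098817  0.06501773 -0.44511508]
```

View pics/scene4.png

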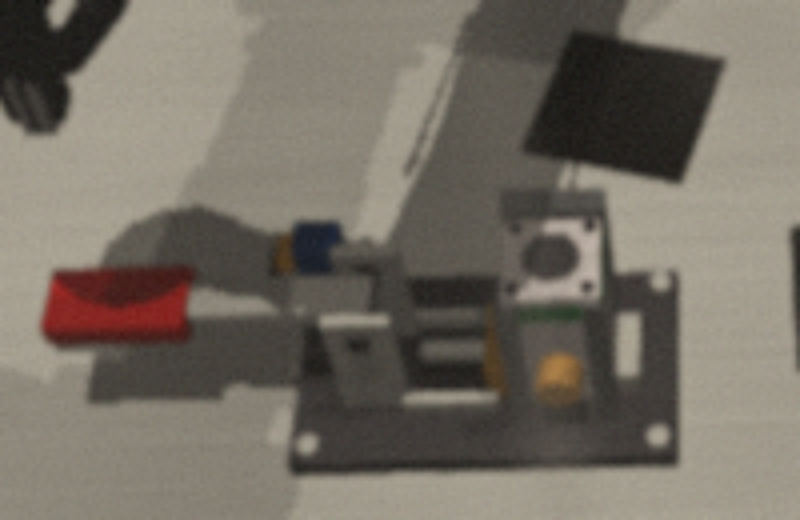

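The lever is level (crop (115,305), z about 0.084) and stays down with the arm clear. The jaw is at the valve, and the valve stands upright with its port in the slot.

```bash
python3 -c "
from h import *
print(order.sign_off())"
```

```text
the job is handed in; nothing more can be done
None
```

The job is handed in at about 24 s: the valve stands upright in the nest with its port through the slotted cheek, the detent holds the lever down, the arm is clear, and the arm was never sent near the tape, bottle or wrench. The judge's result was not shown.

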